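# Take the combination padlock off the greenhouse store box

### The job

Unlock the combination padlock that lies on the grey store box: turn its dial until the pointer clicks in at the raised index ridge beside the shackle, pull the shackle straight out to its stop, then take the open lock off the staple and present it: lift it at least 10 cm above where it lay, level with the dial facing up and the shackle still open. Finish still holding it there, steady in the gripper; leave the tin, the tape roll and the dropper bottle around it where they are.

Things in the scene. Friction and masses are not known exactly. Their poses are not given: they have to be found in the camera images.
- store_box: Low grey steel box, fixed to the bench, 200 (x) x 180 (y) x 60 mm high. Origin: centre of its underside, on the bench. The padlock lies on its lid in a rubber nest, its shackle through a staple.
- nest (a point): Centre of the nest floor (74 x 74 mm, 10 mm above the box lid, 70 mm above the bench), at box x = +30 mm; axes are the box's. Rims 8 mm high and 5 mm thick run along front and back, 1.5 mm from the lock, with 9 mm tabs round the corners; the middle 55 mm of both sides is open down to the floor.
- staple (a point): Top of the staple, 40 mm above the box lid: an inverted U of 6 mm steel rod round the shackle's short leg, in line with the box's y, 13 mm in front of the lock, feet 11.5 mm to either side of this point. Shackle shut: the lock cannot come off. Shackle fully open: the staple stands in the 26 mm gap between the lock's front face and the short leg's end, so the lock lifts straight up.
- lock: Loose brass padlock lying flat, dial up, about 0.4 kg. Body 60 x 60 x 30 mm high; origin: centre of its underside; z up, shackle towards its -x; axes start parallel to the box's. Can be gripped across its side faces (60 mm apart in y). The index ridge (7 x 4 x 3 mm) is on its top at the -x edge, by the shackle; thin ticks mark the other dial places.
- dial (a joint): Dial angle, rad about the lock's z, positive anticlockwise seen from above. 0: pointer at the index ridge (lock -x), the only place where the shackle is free (within about 0.15 rad). Starts at -0.5 to -1.6, 1 to 3 clicks clockwise. Clicks every 0.524 rad (30 degrees), turns with less than 0.1 N m, stays where left; stops at -1.75 and +0.7.
- dial_grip (a point): Middle of the dial's black grip bar, on the dial axis, 43 mm above the lock's underside. The bar is 34 mm long, 10 mm wide; its top is 7.5 mm above this point, its foot 7.5 mm below, on the 40 mm wide dial disc. Site axes are the dial's: the bar lies along x; the pointer, the half with a white line, looks to -x.
- shackle (a joint): How far the shackle is pulled out, m: 0 shut, 0.034 fully open at its stop. It slides straight along the lock's -x with about 2 N of friction and stays where it is left.
- shackle_bow (a point): Middle of the shackle's bow: a round steel bar 8 mm thick along the lock's y, 78 mm in front of the lock's centre when shut, 15 mm above the lock's underside and 25 mm above the box lid. The U is 36 mm wide inside (legs at lock y = -22 and +22 mm, the latter the short one); 28 mm is free between bow and staple when shut. Axes are the lock's.
- tin: Bystander: round food tin, 75 mm across, 58 mm high, standing on the bench; origin under its centre.
- tape: Bystander: grey tape roll, 100 mm across, 48 mm high, lying flat; origin under its centre.
- dropper: Bystander: small amber dropper bottle, 33 mm across, 102 mm high, upright; origin under its centre.
Mind the look-alikes: they are no part of the job. Leave any green look-alike of the lock alone.

How it is judged:
On the way, in this order (a step that is already met when the one before it is completed fails the run):
1. the dial stands at the index ridge, the shackle still shut (value of joint dial between -0.15 and 0.15 rad and value of joint shackle below 0.006 m), for 0.2 s.
2. the shackle is pulled out to its stop (within 4 mm) (value of joint shackle above 0.03 m), for 0.2 s.
At the end, for the whole second after the job is handed in: The lock is held by the fingers, still (under 3 cm/s), at least 9 cm above where it lay in the nest, touching nothing of the box, its dial face up within 0.3 rad (17 degrees), its shackle out to within 5 mm of the stop (value of joint shackle above 0.029 m and z of lock in the frame of store_box above 0.16 m and angle between lock's own z axis and vertical below 0.3 rad and contact force between the fingers and lock above 2 N and contact force between store_box and lock below 0.1 N and linear speed of lock below 0.03 m/s); the arm keeps its last pose, push and grip.
It fails at once if the tin, the tape roll or the dropper bottle is shifted by more than 3 cm (distance of any of tin, tape, dropper from where it was at the start of the episode above 0.03 m).
It also fails if it takes over 61 s, if anything falls off the work surface, if the arm or the gripper's body presses on something with over 40 N, if the wrist force passes 120 N, or if a joint passes its speed limit or range.

### The arm

A 7-joint arm with a two-finger parallel gripper is mounted at the origin on the work surface; the furniture and walls round the work are solid. World frame = base frame: x ahead of the robot, y to its left, z up, the work surface at z = 0. Lengths are in m, angles in rad, forces in N, time in s.
With the tool pointing down it reaches from about 0.4 to 0.85 m from the base axis. Payload 10.4 kg.
Tool frame: the origin (TCP) lies at the very end of the fingers, on their centre line; the grasp point (between the pads) lies 19 mm behind it (manip.tcp_to_grasp is the distance from the TCP to the grasp point, in m); x points along the fingers, y is the direction in which the jaws open and shut, and the axes are right-handed (so a half turn about x gives the same grasp; the last joint's range is limited). The gripper opens to 85 mm and grips with 20 to 120 N. Pads are 22 mm wide; open, the fingers measure 114 mm over their backs; the gripper's body (76 mm by 85 mm) begins 54 mm behind the grasp point. The pads swing forward as they close: fully open they stand 13 mm farther back than shut.
Start: joints at [1.188, 0.332, -0.065, 1.46, 0.022, 1.35, -0.088], TCP at [0.22, -0.585, 0.231] pointing down, gripper open.
Joint ranges: [-2.6, 2.6], [-0.5, 2.12], [-1.47, 1.34], [0.16, 2.42], [-1.27, 4.41], [0.06, 2.06], [-2.6, 2.6]. Speed limits (rad/s): [2.22, 2.22, 2.79, 2.79, 3.14, 3.14, 3.14].

### API

Orientations are given as a unit quaternion [x, y, z, w].
In Python, from workcell import manip, cams, hand_in gives the robot as it stands.
- The arm moves only by the shell command python3 -m handwheel 'ROWS' [FORCE]. ROWS is text: rows parted by semicolons, each of 7 numbers parted by spaces: the shift along the tool's x, y, z in mm, then the turn, a rotation vector about the tool's x, y, z in rad, then the finger opening in mm, from 0 to 85.4. A call has 1 to 8 rows; each row shifts and turns the commanded pose from where the row before left it, along the tool's axes as they then stand; what a row does not reach is not made up. A row lasts 1/10 s, in which the tool goes at most 50 mm and 8.59 degrees, less where a joint would pass 70% of its speed; a pose out of reach is approached as far as the arm can. A call with a gripper value outside its range is refused whole. The fingers move at their own pace and stop on an object; FORCE is the grip in N (left out, the last holds). Time passes only in rows, so rows that do not move let the fingers close. It gives the time, the measured TCP pose, the force and the opening at its end, in the units of the state.
- manip.get_obs(): the state, without advancing time (a new reading comes with each control period).
- cams.camera(name): name is "scene" or "top" or "wrist"; returns a dict with "color" (480x640x3 uint8, blue, green, red), "depth" (480x640 float32, m along the optical axis (not along the pixel's ray), 0 where there is no reading), "camera_matrix" (3x3 intrinsics, pixels), "origin" and "attitude" of the camera in the world; the wrist camera has in their place "T_tool_cam" (4x4, takes a point from camera to tool coordinates, whose origin is the TCP and whose axes are the tool frame's). Camera axes: x right, y down, z forward; pixel columns grow to the right and rows downward; lengths in m; the calibration is good to about 2 mm. A picture is of the moment at which its call begins: read the wrist's pose just before it.
- hand_in(): hands the job in, once; it reports no verdict.
Trained networks look in the newest picture that a camera, given by its name, has taken for a name from the list of things; names that differ only in an ending like _2 or _b are one class to them, and where a whole thing is asked for, a point or a joint stands for the part that bears it (a point fixed in the world has none). Each returns a list of dicts, best first, with "conf" (0 to 1); they miss things now and then, are a little off and sometimes report something else, mostly with a low value. They report only what shows in the picture. A call takes as long as a camera call. They do not tell look-alikes from the thing itself.
- cams.recognise(camera, thing): "box" ([left, top, width, height] in pixels, round what is visible of it).
- cams.outline_of(camera, thing): "region" (480x640 bool, what is visible of it) and "box" ([left, top, width, height] in pixels, round what is visible of it).
The state is a dict: "clock": time; "joint_pos": joint angles; "joint_velocities": joint speeds; "tau": joint torques, N m; "position": TCP position; "ee_rot": TCP orientation; "ft_force": force on the tool from outside, world axes, zero at the start; "torque": the same for the moment, N m; "grip_width": opening from 0.0 (shut) to 1.0 (fully open).
Only numpy, scipy, OpenCV 4.12 (cv2) and the standard library are available. Lean on these libraries where they do the work, as an engineer would, in place of code of your own. Each camera call takes 0.05 s, during which the arm holds its last target.

## Working session

There is one attempt and no reset: what is moved stays moved. The work goes in short steps, Python scripts to look and compute and a shell command to move; the robot and the scene stay as the last step left them, time stands still between calls to the robot, and variables do not carry over. Pictures are saved under pics/ and viewed, and the job is handed in when it is done.

```bash
ls; mkdir -p pics
python3 - <<'E'
from workcell import manip, cams
import cv2, numpy as np
print(manip.get_obs())
print(manip.tcp_to_grasp)
for n in ["scene","top"]:
    c=cams.camera(n); cv2.imwrite(f"pics/{n}0.png",c["color"]); print(n,c["camera_matrix"],c["origin"],c["attitude"])
    for t in ["store_box","lock","dial","shackle","tin","tape","dropper"]:
        print(t,[(r["box"],round(r["conf"],2)) for r in cams.recognise(n,t)])
E
```

```text
pics
{'clock': 0.0, 'joint_pos': array([ 1.18837266,  0.33290752, -0.06472039,  1.46095908,  0.02164009,
        1.34989848, -0.08845929]), 'joint_velocities': array([ 2.60507276e-03,  1.04311856e-03, -6.75130934e-04,  4.13329815e-04,
       -8.35848076e-04, -3.13808839e-05, -1.44095243e-03]), 'tau': array([-1.26644609e-03, -6.25442433e+01,  4.81029530e-02, -3.91606879e+01,
        1.60632259e-02,  9.82823898e-03,  2.81395285e-05]), 'position': array([ 0.21992649, -0.58461772,  0.23048526]), 'ee_rot': array([-0.69555965, -0.12706868,  0.69581598, -0.12605736]), 'ft_force': array([-0.20456298,  0.39070599, -0.11052296]), 'torque': array([ 0.04925472,  0.02702164, -0.02678676]), 'grip_width': 1.005203846320388}
0.0187
scene [[474.48656104   0.         318.07514006]
 [  0.         474.48656104 240.31140135]
 [  0.           0.           1.        ]] [-0.0535098   0.44304644  0.86410826] [-0.43375468  0.81118647 -0.34576218  0.18515376]
store_box [([272.5, 250.7, 101.1, 87.6], 0.76)]
lock [([301.3, 250.7, 39.4, 43.2], 0.96), ([324.0, 176.2, 40.0, 28.2], 0.82), ([367.8, 219.6, 22.5, 33.0]
[... 441 characters left out ...]
127508]
 [  0.         566.89813948 242.860048  ]
 [  0.           0.           1.        ]] [ 0.35166171 -0.0112781   1.5423881 ] [ 0.70789131 -0.70020259  0.06827926 -0.06280258]
store_box [([243.3, 234.9, 89.4, 95.5], 0.67)]
lock [([368.7, 160.7, 32.0, 39.2], 0.96), ([274.8, 254.5, 28.6, 45.8], 0.74), ([196.2, 249.8, 12.0, 10.5], 0.73), ([357.9, 234.4, 39.1, 33.4], 0.61), ([273.0, 283.2, 24.0, 19.7], 0.25)]
dial [([278.6, 263.4, 21.4, 10.0], 0.64), ([374.5, 167.2, 17.1, 13.7], 0.52), ([376.3, 241.7, 11.8, 12.5], 0.45)]
shackle [([381.3, 182.0, 24.8, 23.3], 0.7), ([271.3, 280.2, 25.3, 22.2], 0.63)]
tin [([188.2, 311.4, 39.9, 30.9], 0.7)]
tape []
dropper [([193.2, 249.0, 15.7, 13.0], 0.45)]
```

Run:
```python
import cv2
a=cv2.imread("pics/scene0.png");b=cv2.imread("pics/top0.png")
cv2.imwrite("pics/s1.png",cv2.resize(a[150:420,180:500],None,fx=2.5,fy=2.2)[:600,:800])
cv2.imwrite("pics/t1.png",cv2.resize(b[140:360,150:450],None,fx=2.6,fy=2.6))
```

```text
(no output)
```

View pics/s1.png

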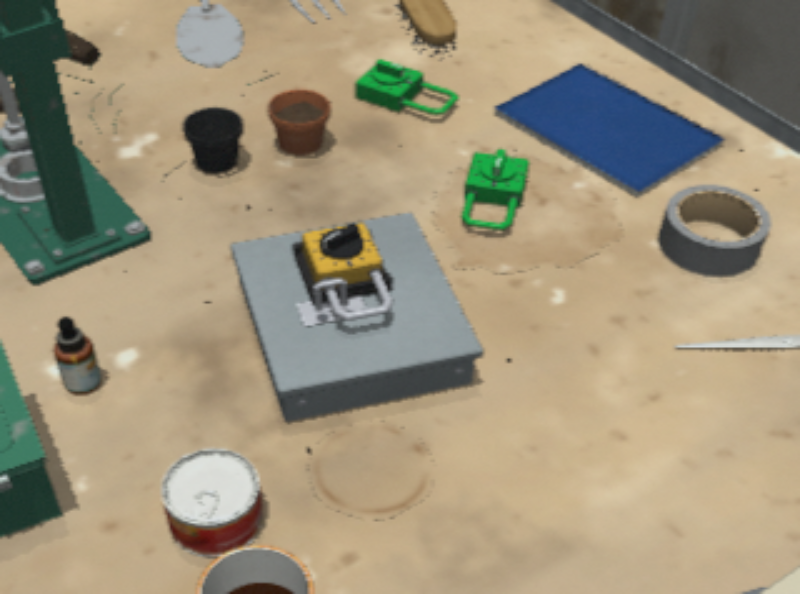

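View pics/t1.png

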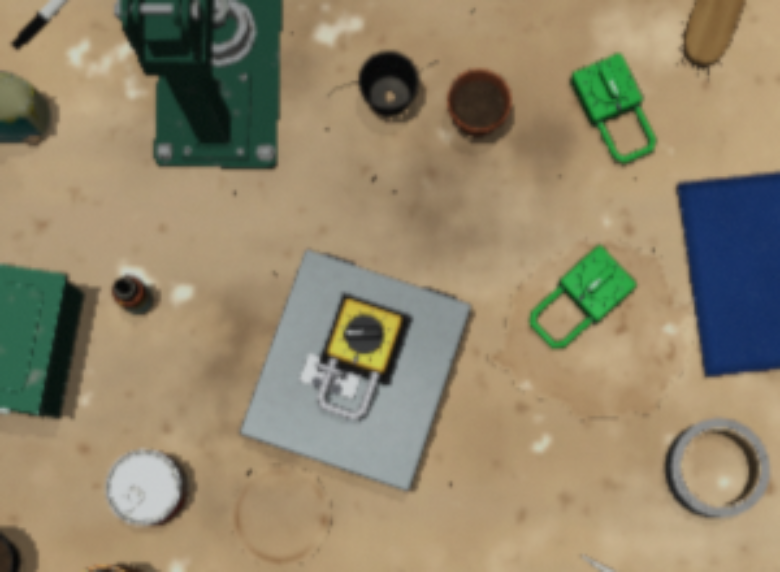

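View pics/top0.png

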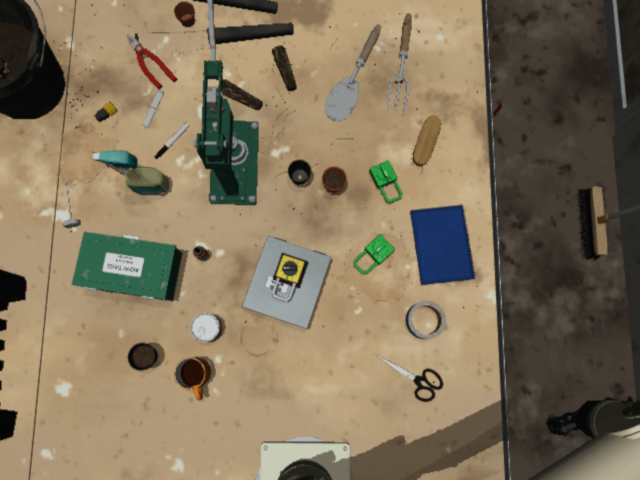

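```bash
cat > h.py <<'E'
import numpy as np, cv2
from scipy.spatial.transform import Rotation as R
from workcell import manip, cams
def cam(n):
    if n=="wrist":
        o=manip.get_obs()
    c=cams.camera(n)
    if n=="wrist":
        T=np.eye(4);T[:3,:3]=R.from_quat(o["ee_rot"]).as_matrix();T[:3,3]=o["position"]
        T=T@np.array(c["T_tool_cam"])
    else:
        T=np.eye(4);T[:3,3]=c["origin"];T[:3,:3]=R.from_quat(c["attitude"]).as_matrix()
    c["T"]=T; return c
def rays(c,uv):
    uv=np.asarray(uv,float).reshape(-1,2);K=c["camera_matrix"]
    d=np.c_[(uv[:,0]-K[0,2])/K[0,0],(uv[:,1]-K[1,2])/K[1,1],np.ones(len(uv))]
    return d@c["T"][:3,:3].T
def onz(c,uv,z):
    d=rays(c,uv);o=c["T"][:3,3]
    return o+d*((z-o[2])/d[:,2])[:,None]
def cloud(c):
    v,u=np.mgrid[0:480,0:640];dep=c["depth"].ravel()
    p=c["T"][:3,3]+rays(c,np.c_[u.ravel(),v.ravel()])*dep[:,None]
    p[dep==0]=np.nan
    return p.reshape(480,640,3)
def proj(c,p):
    p=np.atleast_2d(p);q=(p-c["T"][:3,3])@c["T"][:3,:3];K=c["camera_matrix"]
    return np.c_[q[:,0]/q[:,2]*K[0,0]+K[0,2],q[:,1]/q[:,2]*K[1,1]+K[1,2]]
E
python3 - <<'E'
from h import *
for n in ["top","scene"]:
    c=cam(n);P=cloud(c)
    for t in ["store_box"]:
        r=cams.outline_of(n,t)
        if not r: print("none");continue
        m=r[0]["region"]; Q=P[m]; 
        print(n,r[0]["box"],np.nanmedian(Q[:,2]))
        sel=m&(abs(P[...,2]-0.06)<0.012)
        sel=sel.astype(np.uint8)
        if n=="top":
            k=cv2.convexHull(np.argwhere(sel)[:,::-1].astype(np.float32)).reshape(-1,2)
            q=onz(c,k,0.06)[:,:2]
            print(cv2.minAreaRect((q*1000).astype(np.float32)))
        else:
            q=P[sel>0][:,:2]; print(cv2.minAreaRect((q*1000).astype(np.float32)))
    hi=P[...,2]
    for t in ["dial","lock","shackle","tin","tape","dropper"]:
        for r in cams.outline_of(n,t):
            Q=P[r["region"]]; print(t,round(r["conf"],2),np.nanmedian(Q,axis=0).round(4),np.nanmax(Q[:,2]).round(3),r["region"].sum())
E
```

```text
top [245.5, 236.2, 84.8, 93.4] 0.06163004353019608
((527.9939575195312, 52.379920959472656), (179.51100158691406, 201.19699096679688), 71.9666519165039)
dial 0.65 [0.5175 0.0552 0.0616] 0.108 4580
dial 0.64 [ 0.623  -0.1968  0.0392] 0.059 153
dial 0.59 [0.5535 0.0429 0.1108] 0.128 145
dial 0.57 [ 0.8358 -0.2084  0.039 ] 0.057 148
lock 0.97 [0.5462 0.0456 0.1009] 0.128 723
lock 0.78 [ 0.6144 -0.1886  0.0306] 0.059 647
lock 0.77 [ 0.828  -0.2072  0.0323] 0.057 479
shackle 0.68 [0.4906 0.0695 0.0885] 0.098 141
tin 0.71 [0.4058 0.2582 0.0556] 0.068 736
tin 0.54 [0.4948 0.0676 0.0901] 0.098 85
tape 0.78 [ 0.4266 -0.3168  0.0462] 0.058 740
tape 0.57 [0.5157 0.054  0.0617] 0.108 4773
dropper 0.43 [0.599  0.2807 0.062 ] 0.104 182
scene [274.3, 246.9, 100.0, 94.6] 0.0608268788050399
((524.0419921875, 52.1435546875), (179.9468994140625, 202.5622100830078), 71.7369155883789)
dial 0.72 [0.5487 0.0452 0.1087] 0.125 212
dial 0.57 [0.4911 0.0597 0.089 ] 0.093 201
dial 0.51 [ 0.6152 -0.1941  0.0376] 0.055 170
lock 0.92 [0.5352 0.0519 0.0995] 0.125 949
lock 0.67 [ 0.608 -0.184  0.03 ] 0.055 604
lock 0.57 [ 0.816  -0.2044  0.0282] 0.054 478
shackle 0.55 [0.4891 0.067  0.0896] 0.093 136
tin 0.68 [0.3921 0.2663 0.0549] 0.062 1581
tin 0.59 [0.5489 0.0447 0.1089] 0.125 207
dropper 0.91 [0.5913 0.2887 0.0539] 0.104 465
dropper 0.33 [0.4877 0.0699 0.0893] 0.093 178
dropper 0.19 [0.4817 0.076  0.0608] 0.101 5549
```

```bash
cat >> h.py <<'E'
YAW=np.deg2rad(-18.1)
BX=np.array([np.cos(YAW),np.sin(YAW),0]);BY=np.array([-np.sin(YAW),np.cos(YAW),0])
LOCK=np.array([0.526,0.0523,0.07])+0.03*BX
def Rdown(ydir):
    x=np.array([0,0,-1.]);y=np.asarray(ydir,float);y=y/np.linalg.norm(y)
    return np.c_[x,y,np.cross(x,y)]
def delta(p,ydir=None):
    o=manip.get_obs();M=R.from_quat(o["ee_rot"]).as_matrix()
    print("t",round(o["clock"],2),"tcp",o["position"].round(4),"axes y",M[:,1].round(3),"x",M[:,0].round(3),"F",o["ft_force"].round(1),"grip",round(o["grip_width"]*85.4,1),"q7",o["joint_pos"].round(2)[6])
    print("shift mm",((np.asarray(p)-o["position"])@M*1000).round(1))
    if ydir is not None:
        for s in (1,-1):
            print("turn",R.from_matrix(M.T@Rdown(s*np.asarray(ydir))).as_rotvec().round(3))
E
python3 - <<'E'
from h import *
print(LOCK)
delta(LOCK+[0,0,0.17]-0.02*BX,BY)
c=cams.camera("wrist");print(np.array(c["T_tool_cam"]).round(3),c["camera_matrix"])
E
```

```text
[0.55451547 0.04297971 0.07      ]
t 1.6 tcp [ 0.2201 -0.585   0.2313] axes y [ 0.352 -0.936  0.   ] x [ 0. -0. -1.] F [0.1 0.1 0.1] grip 85.2 q7 -0.09
shift mm [  -8.7 -482.5 -518.5]
turn [-2.466  0.    -0.   ]
turn [ 0.676 -0.    -0.   ]
[[ 0.001 -0.296  0.955 -0.143]
 [ 1.     0.    -0.001 -0.   ]
 [ 0.     0.955  0.296 -0.075]
 [ 0.     0.     0.     1.   ]] [[392.06514606   0.         321.26936374]
 [  0.         392.06514606 236.58936233]
 [  0.           0.           1.        ]]
```

```bash
python3 -m handwheel '-1 -34 -36.5 0 0 0 85;-1 -34 -36.5 0 0 0 85;-1 -34 -36.5 0 0 0 85;-1 -34 -36.5 0 0 0 85;-1 -34 -36.5 0 0 0 85;-1 -34 -36.5 0 0 0 85;-1 -34 -36.5 0 0 0 85;-1 -34 -36.5 0 0 0 85' 60
python3 -c "
from h import *
delta(LOCK+[0,0,0.17]-0.02*BX,BY)"
```

```text
clock: 2.45
position: [0.3981, -0.2257, 0.2397]
ee_rot: [0.696, 0.126, -0.696, 0.127]
ft_force: [1.6, -0.4, -0.5]
grip_width: 0.995
t 2.45 tcp [ 0.3981 -0.2257  0.2397] axes y [ 0.352 -0.936  0.001] x [ 0.001 -0.001 -1.   ] F [ 1.6 -0.4 -0.5] grip 84.9 q7 -0.78
shift mm [  -0.5 -209.  -225.4]
turn [-2.466e+00  1.000e-03 -1.000e-03]
turn [ 0.676 -0.001 -0.001]
```

```bash
python3 -m handwheel '0 -35 -37 0 0 0 85;0 -35 -37 0 0 0 85;0 -35 -37 0 0 0 85;0 -35 -37 0 0 0 85;0 -35 -38 0 0 0 85;0 -35 -38 0 0 0 85;0 0 0 0.14 0 0 85;0 0 0 0.14 0 0 85' 60
python3 -m handwheel '0 0 0 0.14 0 0 85;0 0 0 0.14 0 0 85;0 0 0 0.116 0 0 85;0 0 0 0 0 0 85'
python3 - <<'E'
from h import *
delta(LOCK+[0,0,0.17]-0.02*BX,BY)
print(manip.get_obs()["joint_pos"])
c=cam("wrist");cv2.imwrite("pics/w1.png",c["color"])
np.savez("w1.npz",T=c["T"],K=c["camera_matrix"],depth=c["depth"])
pts={"lock":LOCK+[0,0,.03],"grip":LOCK+[0,0,.0505],"bow":LOCK-.078*BX+[0,0,.015],"nosey":LOCK+.03*BX+.03*BY+[0,0,.03],"n2":LOCK-.03*BX-.03*BY+[0,0,.03],
"lid1":LOCK-.13*BX+.09*BY-[0,0,.01],"lid2":LOCK-.13*BX-.09*BY-[0,0,.01],"lid3":LOCK+.07*BX-.09*BY-[0,0,.01],"lid4":LOCK+.07*BX+.09*BY-[0,0,.01]}
im=c["color"].copy()
for k,p in pts.items():
    u=proj(c,p)[0];print(k,u.round(1)); 
    if abs(u).max()<2000: cv2.drawMarker(im,tuple(int(v) for v in u),(255,0,255),0,12)
cv2.imwrite("pics/w1m.png",im)
E
```

```text
clock: 3.25
position: [0.5304, 0.0434, 0.2391]
ee_rot: [-0.706, -0.028, 0.707, -0.027]
ft_force: [0.3, -1.0, -0.3]
grip_width: 0.999
clock: 3.65
position: [0.5302, 0.0415, 0.2394]
ee_rot: [0.698, -0.112, -0.698, -0.112]
ft_force: [-0.3, -0.7, -0.3]
grip_width: 0.996
t 3.65 tcp [0.5302 0.0415 0.2394] axes y [-0.313 -0.95   0.   ] x [ 0. -0. -1.] F [-0.3 -0.7 -0.3] grip 85.1 q7 -2.13
shift mm [-0.6 -9.  -2.6]
turn [ 3.14 -0.    0.  ]
turn [-0.002 -0.    -0.   ]
[ 0.39551298  0.17261416 -0.62116926  1.66865829  0.10331715  1.33317343
 -2.13172668]
lock [309.5 190.8]
grip [308.6 196.3]
bow [311.1 281.3]
nosey [266.4 148.7]
n2 [350.  230.3]
lid1 [214.8 322.5]
lid2 [410.  322.2]
lid3 [426.8  91.1]
lid4 [193.4  91.6]
```

View pics/w1m.png

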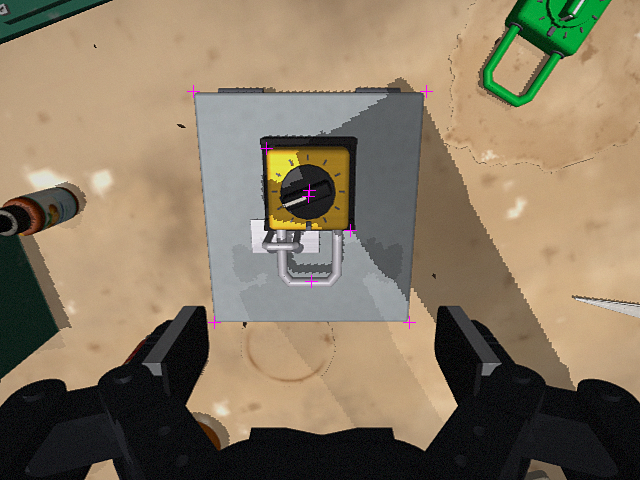

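Run:
```python
import cv2
a=cv2.imread("pics/w1.png")
cv2.imwrite("pics/w1z.png",cv2.resize(a[130:295,240:380],None,fx=4,fy=3.6,interpolation=cv2.INTER_CUBIC)[:600])
cv2.imwrite("pics/w1z.png",cv2.resize(a[140:290,240:380],None,fx=4,fy=4,interpolation=cv2.INTER_CUBIC))
```

```text
(no output)
```

View pics/w1z.png

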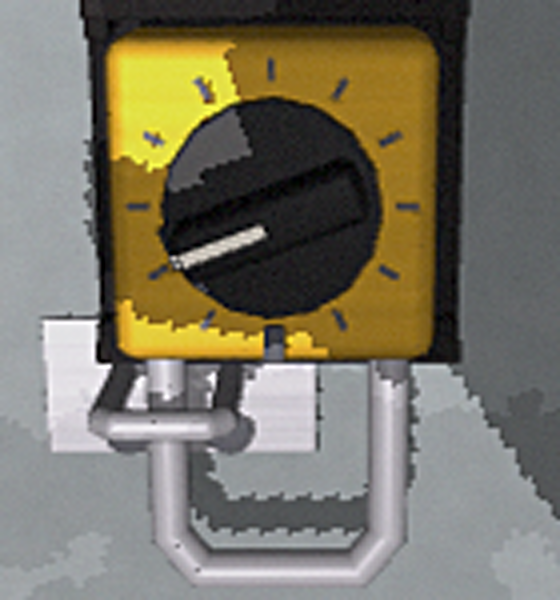

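Run:
```python
from h import *
f=np.load("w1.npz");c={"T":f["T"],"camera_matrix":f["K"]}
uv=np.array([[264,231],[175,264],[355,165],[172,228],[362,212],[200,285]])/4+[240,140]
q=onz(c,uv,0.1205)-LOCK
L=np.c_[q@BX,q@BY]*1000;print(L.round(1))
def ang(a,b): d=L[b]-L[a];return np.degrees(np.arctan2(d[1],d[0]))
print(ang(0,1),ang(2,3),ang(4,5))
ti=(np.array([[270,70],[275,345],[138,207],[407,207],[160,272],[390,138]])/4+[240,140]);q=onz(c,ti,.1)-LOCK;print((np.c_[q@BX,q@BY]*1000).round(1))
```

```text
[[ -1.    1.8]
 [ -6.6  17. ]
 [ 10.2 -13.6]
 [ -0.4  17.4]
 [  2.3 -14.8]
 [-10.3  12.9]]
110.43334620479223 108.96208222785963 114.46173007258862
[[ 23.8   1.2]
 [-26.8   0.9]
 [ -0.7  25.5]
 [ -0.8 -23.4]
 [-12.8  21.9]
 [ 11.7 -20.2]]
```

```bash
sed -i 's/^LOCK=.*/LOCK=np.array([0.526,0.0523,0.07])+0.0288*BX+0.001*BY/' h.py
python3 -m handwheel '0 0 0 -0.14 0 0 30;0 0 0 -0.14 0 0 30;0 0 0 -0.14 0 0 30;0 0 0 -0.14 0 0 30;0 0 0 -0.14 0 0 30;0 0 0 -0.14 0 0 30;0 0 0 -0.14 0 0 30;0 0 0 -0.14 0 0 30' 30
python3 -m handwheel '0 0 0 -0.14 0 0 30;0 0 0 -0.14 0 0 30;0 0 0 -0.14 0 0 30;0 0 0 -0.14 0 0 30;0 0 0 -0.14 0 0 30;0 0 0 -0.14 0 0 30;0 0 0 0 0 0 30' 30
python3 - <<'E'
from h import *
a=np.radians(21.5)
delta(LOCK+[0,0,0.038],BX*np.cos(a)+BY*np.sin(a))
E
```

```text
clock: 4.5
position: [0.5302, 0.0414, 0.2394]
ee_rot: [0.649, 0.28, -0.649, 0.28]
ft_force: [-0.4, 0.6, 0.3]
grip_width: 0.352
clock: 5.2
position: [0.5302, 0.0414, 0.2393]
ee_rot: [0.48, 0.519, -0.48, 0.519]
ft_force: [-0.6, 0.7, 0.6]
grip_width: 0.35
t 5.2 tcp [0.5302 0.0414 0.2393] axes y [0.997 0.078 0.   ] x [ 0. -0. -1.] F [-0.6  0.7  0.6] grip 29.9 q7 -0.2
shift mm [131.3  23.7  -1.1]
turn [ 0.019  0.    -0.   ]
turn [-3.123  0.     0.   ]
```

```bash
python3 -m handwheel '20 12 -0.5 0.019 0 0 30;35 12 -0.5 0 0 0 30;35 0 0 0 0 0 30;0 0 0 0 0 0 30' 30
python3 - <<'E'
from h import *
a=np.radians(21.5)
delta(LOCK+[0,0,0.038],BX*np.cos(a)+BY*np.sin(a))
c=cam("wrist");cv2.imwrite("pics/w2.png",c["color"])
E
```

```text
clock: 5.6
position: [0.5516, 0.0435, 0.1451]
ee_rot: [0.485, 0.515, -0.488, 0.511]
ft_force: [-0.3, 0.2, 0.2]
grip_width: 0.352
t 5.6 tcp [0.5516 0.0435 0.1451] axes y [ 0.999  0.052 -0.007] x [-0.007  0.    -1.   ] F [-0.3  0.2  0.2] grip 30.0 q7 -0.3
shift mm [37.1  2.4 -0.7]
turn [-0.007 -0.001  0.007]
turn [3.134e+00 1.100e-02 1.000e-03]
```

View pics/w2.png

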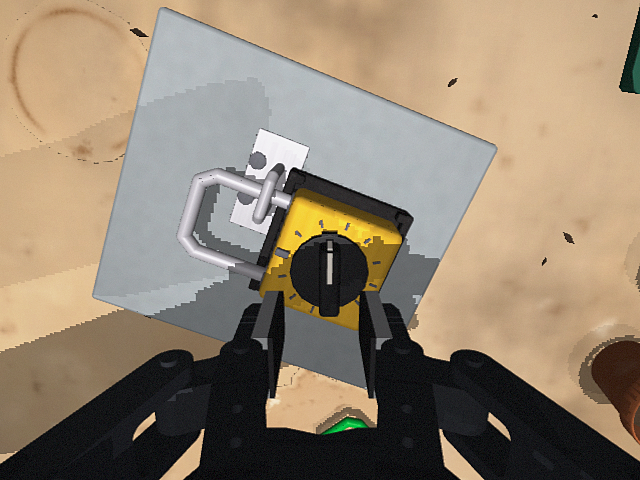

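```bash
python3 -m handwheel '15 3 -0.5 0 0 0.007 30;14 0 0 0 0 0 30;7 0 0 0 0 0 30;0 0 0 0 0 0 30' 30
python3 - <<'E'
from h import *
a=np.radians(21.5)
delta(LOCK+[0,0,0.038],BX*np.cos(a)+BY*np.sin(a))
c=cam("wrist");cv2.imwrite("pics/w3.png",c["color"])
E
```

```text
clock: 6.05
position: [0.5569, 0.0445, 0.1131]
ee_rot: [0.488, 0.512, -0.485, 0.515]
ft_force: [0.1, 0.3, -0.6]
grip_width: 0.349
t 6.05 tcp [0.5569 0.0445 0.1131] axes y [0.999 0.054 0.006] x [ 0.006  0.    -1.   ] F [ 0.1  0.3 -0.6] grip 29.8 q7 -0.33
shift mm [ 5.1 -3.2  0.1]
turn [-0.006  0.    -0.006]
turn [ 3.136 -0.01  -0.   ]
```

View pics/w3.png

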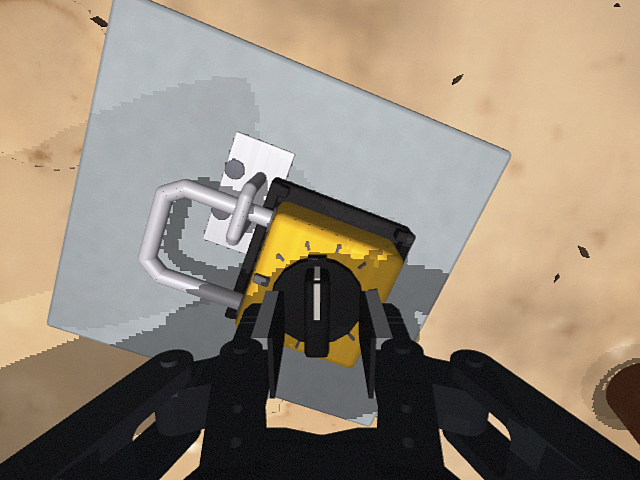

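```bash
python3 -m handwheel '4 -2 0 0 0 -0.006 30;1 0 0 0 0 0 30;0 0 0 0 0 0 30' 30
python3 - <<'E'
from h import *
a=np.radians(21.5)
delta(LOCK+[0,0,0.038],BX*np.cos(a)+BY*np.sin(a))
E
```

```text
clock: 6.4
position: [0.5552, 0.0446, 0.1084]
ee_rot: [0.487, 0.513, -0.486, 0.514]
ft_force: [0.2, 0.3, -0.3]
grip_width: 0.356
t 6.4 tcp [0.5552 0.0446 0.1084] axes y [0.999 0.054 0.001] x [ 0.001 -0.    -1.   ] F [ 0.2  0.3 -0.3] grip 30.4 q7 -0.33
shift mm [ 0.4 -1.6  0.2]
turn [-0.005  0.    -0.001]
turn [ 3.136e+00 -2.000e-03 -0.000e+00]
```

Close on the bar, then see.

```bash
python3 -m handwheel '0 0 0 0 0 0 5;0 0 0 0 0 0 5;0 0 0 0 0 0 5;0 0 0 0 0 0 5;0 0 0 0 0 0 5' 30
python3 - <<'E'
from h import *
a=np.radians(21.5)
delta(LOCK+[0,0,0.038],BX*np.cos(a)+BY*np.sin(a))
c=cam("wrist");cv2.imwrite("pics/w4.png",c["color"])
E
```

```text
clock: 6.9
position: [0.5553, 0.0446, 0.1086]
ee_rot: [0.487, 0.513, -0.486, 0.514]
ft_force: [-1.8, -1.1, 5.0]
grip_width: 0.103
t 6.9 tcp [0.5553 0.0446 0.1086] axes y [0.999 0.054 0.001] x [ 0.001 -0.    -1.   ] F [-1.8 -1.1  5. ] grip 8.8 q7 -0.33
shift mm [ 0.6 -1.6  0.2]
turn [-0.005  0.    -0.001]
turn [ 3.136e+00 -2.000e-03 -0.000e+00]
```

View pics/w4.png

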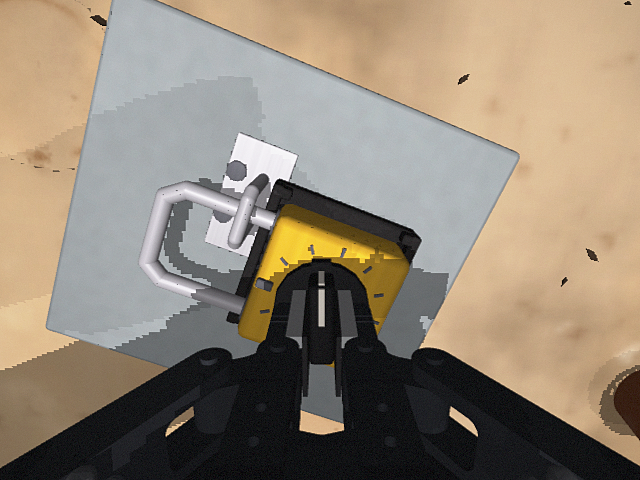

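```bash
python3 -m handwheel '-1 -0.5 0 -0.1 0 0 5;0 0 0 -0.14 0 0 5;0 0 0 -0.14 0 0 5;0 0 0 -0.14 0 0 5;0 0 0 -0.14 0 0 5;0 0 0 -0.14 0 0 5;0 0 0 -0.14 0 0 5;0 0 0 -0.14 0 0 5' 30
python3 -m handwheel '0 0 0 -0.1 0 0 5;0 0 0 0 0 0 5;0 0 0 0 0 0 5' 30
python3 - <<'E'
from h import *
delta(LOCK+[0,0,0.038],BY)
c=cam("wrist");cv2.imwrite("pics/w5.png",c["color"])
E
```

```text
clock: 7.75
position: [0.5544, 0.0442, 0.1087]
ee_rot: [0.151, 0.691, -0.151, 0.691]
ft_force: [-0.2, -0.7, -2.4]
grip_width: 0.101
clock: 8.05
position: [0.5545, 0.0445, 0.1088]
ee_rot: [0.12, 0.697, -0.12, 0.697]
ft_force: [-0.6, 0.1, -2.8]
grip_width: 0.11
t 8.05 tcp [0.5545 0.0445 0.1088] axes y [0.334 0.943 0.   ] x [ 0.  0. -1.] F [-0.6  0.1 -2.8] grip 9.4 q7 0.76
shift mm [ 0.8 -0.4 -0.7]
turn [-0.024  0.    -0.   ]
turn [ 3.117e+00 -1.000e-03 -0.000e+00]
```

View pics/w5.png

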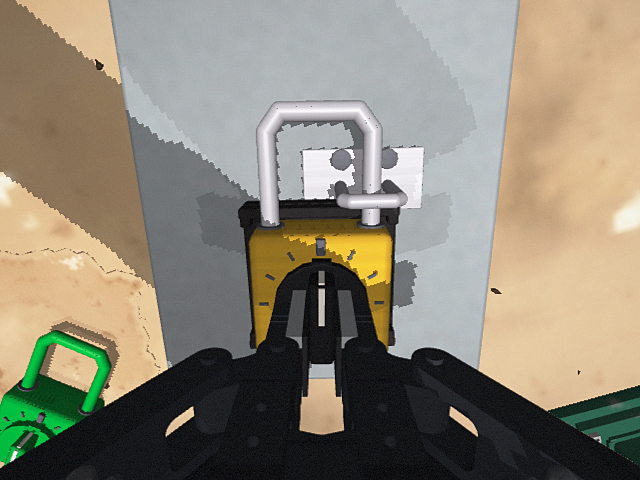

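```bash
python3 -m handwheel '0 0 0 0 0 0 25;0 0 0 0 0 0 25;-20 0 0 0 0 0 25;-40 0 0 0 0 0 25;-15 0 0 0 0 0 25;0 0 0 0 0 0 25' 30
python3 - <<'E'
from h import *
delta(LOCK+[0,0,0.038],BY)
c=cam("wrist");cv2.imwrite("pics/w6.png",c["color"])
np.savez("w6.npz",T=c["T"],K=c["camera_matrix"],depth=c["depth"])
E
```

```text
clock: 8.7
position: [0.5561, 0.045, 0.1869]
ee_rot: [0.119, 0.695, -0.118, 0.699]
ft_force: [1.1, -0.3, 0.1]
grip_width: 0.296
t 8.7 tcp [0.5561 0.045  0.1869] axes y [0.331 0.944 0.002] x [ 0.005 -0.    -1.   ] F [ 1.1 -0.3  0.1] grip 25.3 q7 0.82
shift mm [78.8 -1.6 -2.4]
turn [-0.021  0.005 -0.002]
turn [ 3.12e+00 -2.00e-03 -8.00e-03]
```

View pics/w6.png

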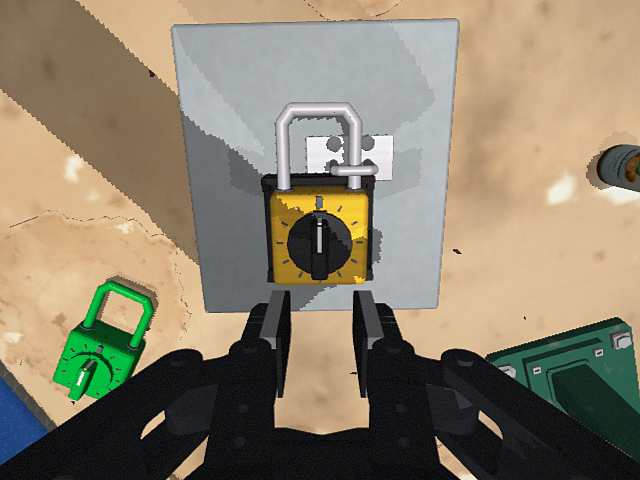

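Run:
```python
from h import *
f=np.load("w6.npz");c={"T":f["T"],"camera_matrix":f["K"]}
im=cv2.imread("pics/w6.png");cv2.imwrite("pics/w6z.png",cv2.resize(im[95:295,250:400],None,fx=3,fy=3,interpolation=cv2.INTER_CUBIC))
def L(uv,z):
    q=onz(c,uv,z)-LOCK;return (np.c_[q@BX,q@BY]*1000).round(1)
print("bow",L([[318,103],[318,116],[318,110]],.085))
print("line",L([[319.5,218],[320,250]],.1205))
print("ridge",L([[319.5,202]],.103))
```

```text
bow [[-80.3   1.9]
 [-73.    1.7]
 [-76.4   1.8]]
line [[-19.7   1.4]
 [ -1.    1.3]]
ridge [[-24.8   1.5]]
```

View pics/w6z.png

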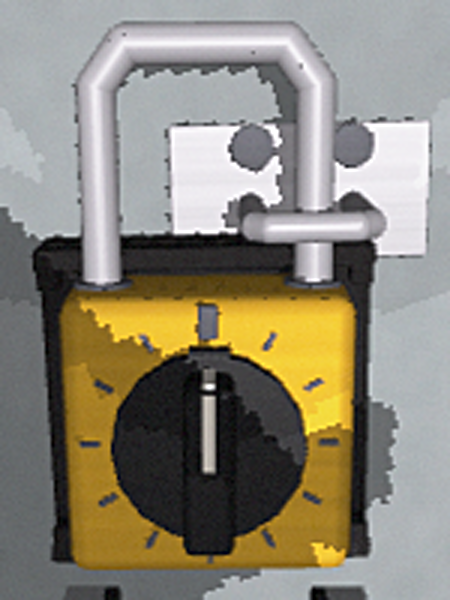

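```bash
python3 -m handwheel '0 0 0 0.14 0 0 24;0 0 0 0.14 0 0 24;0 0 0 0.14 0 0 24;0 0 0 0.14 0 0 24;0 0 0 0.14 0 0 24;0 0 0 0.14 0 0 24;0 0 0 0.14 0 0 24;0 0 0 0.14 0 0 24' 60
python3 - <<'E'
from h import *
f=np.load("w6.npz");c=cams.camera("wrist");Tt=np.array(c["T_tool_cam"])
c2={"T":Tt,"camera_matrix":f["K"],"depth":f["depth"]}
P=cloud(c2).reshape(-1,3)*1000
for x0 in range(-110,10,10):
    s=(P[:,0]>x0)&(P[:,0]<=x0+10)&(abs(P[:,1])<120)&(abs(P[:,2])<45)
    if s.sum()>3: print(x0,P[s].min(0).round(0),P[s].max(0).round(0))
delta(LOCK-.077*BX+.0015*BY+[0,0,0.05],BX)
E
```

```text
clock: 9.55
position: [0.554, 0.0443, 0.1828]
ee_rot: [0.472, 0.526, -0.473, 0.526]
ft_force: [-0.3, -0.1, 0.1]
grip_width: 0.283
-100 [-95. -21. -21.] [-90.  20. -17.]
-90 [-90. -62. -19.] [-80.  61.  -4.]
-80 [-80. -60. -19.] [-70.  60.   7.]
-70 [-70. -55. -19.] [-60.  55.  13.]
-60 [-60. -50. -15.] [-50.  50.  12.]
-50 [-50. -46. -15.] [-40.  45.   9.]
-40 [-40. -29. -13.] [-30.  26.  11.]
-30 [-30. -26. -13.] [-20.  26.  11.]
-20 [-20. -26. -12.] [-10.  26.  10.]
-10 [-10. -25. -12.] [-0. 26. 11.]
t 9.6 tcp [0.554  0.0444 0.1829] axes y [ 0.995  0.099 -0.001] x [-0.001 -0.    -1.   ] F [ 0.6  0.9 -0.1] grip 23.8 q7 -0.25
shift mm [ 62.9 -70.1 -32.4]
turn [0.415 0.    0.001]
turn [-2.726e+00 -1.000e-03  0.000e+00]
```

```bash
python3 -m handwheel '0 0 0 0.14 0 0 24;0 0 0 0.14 0 0 24;0 0 0 0.135 0 0 24;0 0 0 0 0 0 24' 60
python3 - <<'E'
from h import *
delta(LOCK-.077*BX+.0015*BY+[0,0,0.002],BX)
E
```

```text
clock: 10.0
position: [0.5542, 0.0444, 0.1833]
ee_rot: [-0.569, -0.419, 0.569, -0.419]
ft_force: [0.4, -0.5, 0.4]
grip_width: 0.286
t 10.0 tcp [0.5542 0.0444 0.1833] axes y [ 0.955 -0.296 -0.   ] x [-0. -0. -1.] F [ 0.4 -0.5  0.4] grip 24.4 q7 -0.63
shift mm [111.3 -77.4  -2.4]
turn [0.015 0.    0.   ]
turn [-3.127e+00 -0.000e+00  1.000e-03]
```

```bash
python3 -m handwheel '0 -39 -1.5 0.015 0 0 24;0 -38.5 -1 0 0 0 24;30 0 0 0 0 0 24;30 0 0 0 0 0 24;0 0 0 0 0 0 24;0 0 0 0 0 0 24' 60
python3 - <<'E'
from h import *
delta(LOCK-.077*BX+.0015*BY+[0,0,0.002],BX)
c=cam("wrist");cv2.imwrite("pics/w7.png",c["color"])
E
```

```text
clock: 10.6
position: [0.4814, 0.0706, 0.1243]
ee_rot: [0.572, 0.416, -0.572, 0.416]
ft_force: [0.6, -0.4, -0.3]
grip_width: 0.281
t 10.6 tcp [0.4814 0.0706 0.1243] axes y [ 0.952 -0.307 -0.   ] x [-0.     0.001 -1.   ] F [ 0.6 -0.4 -0.3] grip 24.0 q7 -0.68
shift mm [52.3 -0.1  1.1]
turn [ 0.003 -0.     0.   ]
turn [-3.138e+00 -1.000e-03 -1.000e-03]
```

View pics/w7.png

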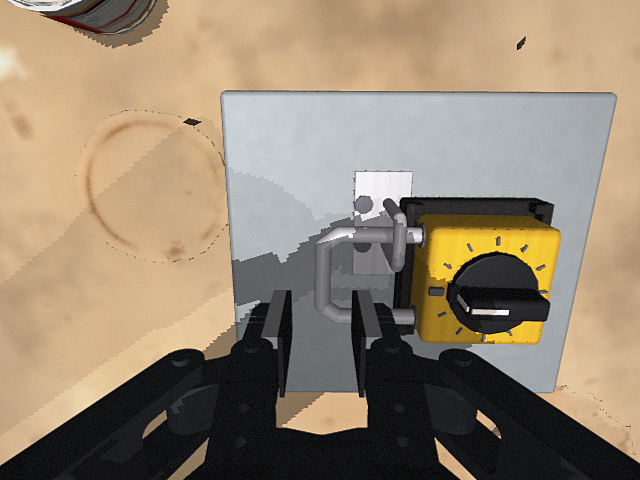

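```bash
python3 -m handwheel '20 0 0 0 0 0 24;20 0 1 0 0 0 24;8 0 0 0 0 0 24;4 0 0 0 0 0 24;0 0 0 0 0 0 24' 60
python3 - <<'E'
from h import *
delta(LOCK-.077*BX+.0015*BY+[0,0,0.002],BX)
c=cam("wrist");cv2.imwrite("pics/w8.png",c["color"])
E
```

```text
clock: 11.15
position: [0.4818, 0.0697, 0.0728]
ee_rot: [0.573, 0.415, -0.572, 0.416]
ft_force: [0.1, -0.5, 0.1]
grip_width: 0.282
t 11.15 tcp [0.4818 0.0697 0.0728] axes y [ 0.951 -0.31   0.001] x [ 0.002  0.    -1.   ] F [ 0.1 -0.5  0.1] grip 24.1 q7 -0.74
shift mm [ 0.8 -0.8  0.3]
turn [ 0.    -0.001 -0.001]
turn [-3.141e+00  2.000e-03 -1.000e-03]
```

View pics/w8.png

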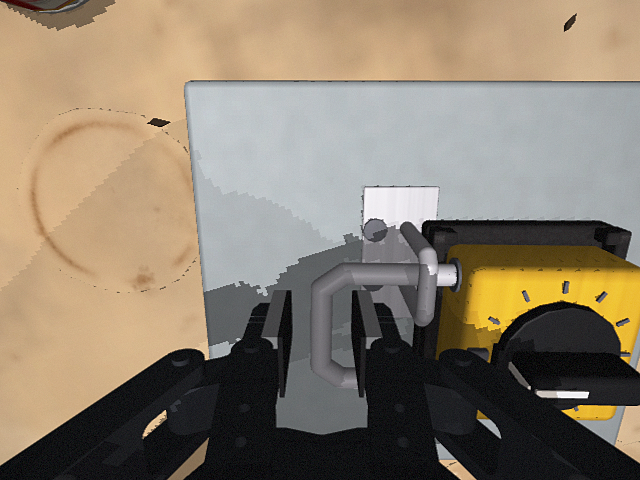

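```bash
python3 -m handwheel '0 0 0 0 0 0 4;0 0 0 0 0 0 4;0 0 0 0 0 0 4;0 0 0 0 0 0 4' 40
python3 -m handwheel '0 -5 0 0 0 0 4;0 -5 0 0 0 0 4;0 -5 0 0 0 0 4;0 -5 0 0 0 0 4' 40
```

```text
clock: 11.6
position: [0.4818, 0.0695, 0.0726]
ee_rot: [0.573, 0.415, -0.572, 0.416]
ft_force: [0.2, -0.2, 1.9]
grip_width: 0.071
clock: 12.0
position: [0.462, 0.0759, 0.0722]
ee_rot: [0.573, 0.415, -0.572, 0.415]
ft_force: [1.8, -0.0, 0.9]
grip_width: 0.072
```

```bash
python3 -m handwheel '0 -5 0 0 0 0 4;0 -5 0 0 0 0 4;0 -4 0 0 0 0 4;0 0 0 0 0 0 4' 40
python3 - <<'E'
from h import *
delta(LOCK-.111*BX+.0015*BY+[0,0,0.002],BX)
c=cam("wrist");cv2.imwrite("pics/w9.png",c["color"])
E
```

```text
clock: 12.4
position: [0.4481, 0.0803, 0.072]
ee_rot: [-0.572, -0.415, 0.572, -0.415]
ft_force: [-1.9, 0.6, 1.6]
grip_width: 0.076
t 12.4 tcp [0.4481 0.0803 0.072 ] axes y [ 0.951 -0.31  -0.   ] x [-0. -0. -1.] F [-1.9  0.6  1.6] grip 6.5 q7 -0.74
shift mm [ 0.   0.6 -0.1]
turn [0. 0. 0.]
turn [-3.141e+00 -0.000e+00  1.000e-03]
```

View pics/w9.png

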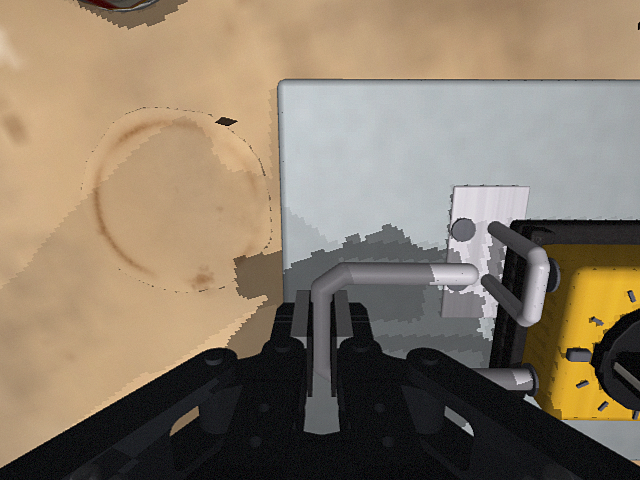

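```bash
python3 -m handwheel '0 -2 0 0 0 0 4;0 -1 0 0 0 0 4;0 0 0 0 0 0 4' 40
```

```text
clock: 12.75
position: [0.4475, 0.0805, 0.0726]
ee_rot: [0.574, 0.414, -0.572, 0.416]
ft_force: [5.5, -1.6, 0.4]
grip_width: 0.071
```

```bash
python3 -m handwheel '0 -3 0 0 0 0 4;0 -2 0 0 0 0 4;0 0 0 0 0 0 4;0 0 0 0 0 0 4' 40
python3 - <<'E'
from h import *
delta(LOCK-.111*BX+.0015*BY+[0,0,0.002],BX)
E
```

```text
clock: 13.15
position: [0.4474, 0.0806, 0.074]
ee_rot: [0.577, 0.412, -0.569, 0.417]
ft_force: [24.8, -9.5, -7.0]
grip_width: 0.074
t 13.15 tcp [0.4474 0.0806 0.074 ] axes y [ 0.95  -0.313  0.012] x [ 0.013 -0.    -1.   ] F [24.8 -9.5 -7. ] grip 6.4 q7 -0.74
shift mm [ 2.1  1.3 -0.1]
turn [-0.003 -0.004 -0.012]
turn [ 3.139 -0.019  0.006]
```

```bash
python3 -m handwheel '0 4 0 0 0 0 4;0 1 0 0 0 0 24;0 0 0 0 0 0 24;0 0 0 0 0 0 24;-20 0 0 0 0 0 24;-40 0 0 0 0 0 24;-40 0 0 0 0 0 24;0 0 0 0 0 0 60' 40
python3 - <<'E'
from h import *
delta(LOCK-.003*BX+.001*BY+[0,0,0.002],BY)
c=cam("wrist");cv2.imwrite("pics/w10.png",c["color"])
E
```

```text
clock: 13.95
position: [0.4482, 0.082, 0.1766]
ee_rot: [0.574, 0.414, -0.57, 0.417]
ft_force: [0.7, 0.9, -0.6]
grip_width: 0.442
t 13.95 tcp [0.4482 0.082  0.1766] axes y [ 0.951 -0.31   0.007] x [ 0.008 -0.    -1.   ] F [ 0.7  0.9 -0.6] grip 37.8 q7 -0.62
shift mm [105.4 108.2   2.4]
turn [-1.57   0.004 -0.008]
turn [ 1.571 -0.008 -0.004]
```

View pics/w10.png

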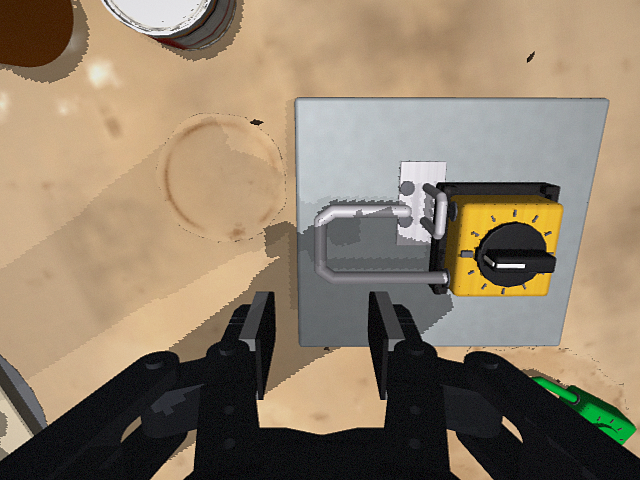

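```bash
python3 -m handwheel '0 36 1 0 0 -0.008 80;0 36 1 0 0 0 80;0 35 0 0 0 0 84;0 0 0 -0.14 0 0 84;0 0 0 -0.14 0 0 84;0 0 0 -0.14 0 0 84;0 0 0 -0.14 0 0 84;0 0 0 -0.14 0 0 84' 100
python3 -m handwheel '0 0 0 -0.14 0 0 84;0 0 0 -0.14 0 0 84;0 0 0 -0.14 0 0 84;0 0 0 -0.14 0 0 84;0 0 0 -0.14 0 0 84;0 0 0 -0.14 0 0 84;0 0 0 -0.03 0 0 84;0 0 0 0 0 0 84' 100
python3 - <<'E'
from h import *
delta(LOCK-.003*BX+.001*BY+[0,0,0.002],BY)
c=cam("wrist");cv2.imwrite("pics/w11.png",c["color"])
np.savez("w11.npz",T=c["T"],K=c["camera_matrix"],depth=c["depth"])
E
```

```text
clock: 14.8
position: [0.5463, 0.0461, 0.1702]
ee_rot: [0.393, 0.591, -0.394, 0.584]
ft_force: [0.0, 0.1, -0.5]
grip_width: 0.983
clock: 15.6
position: [0.5466, 0.046, 0.1708]
ee_rot: [0.113, 0.701, -0.112, 0.695]
ft_force: [-0.5, 0.6, 0.1]
grip_width: 0.986
t 15.6 tcp [0.5466 0.046  0.1708] axes y [0.313 0.95  0.   ] x [-0.008  0.003 -1.   ] F [-0.5  0.6  0.1] grip 84.2 q7 0.82
shift mm [98.8  1.6  5.1]
turn [-0.003 -0.009 -0.   ]
turn [ 3.139 -0.     0.013]
```

View pics/w11.png

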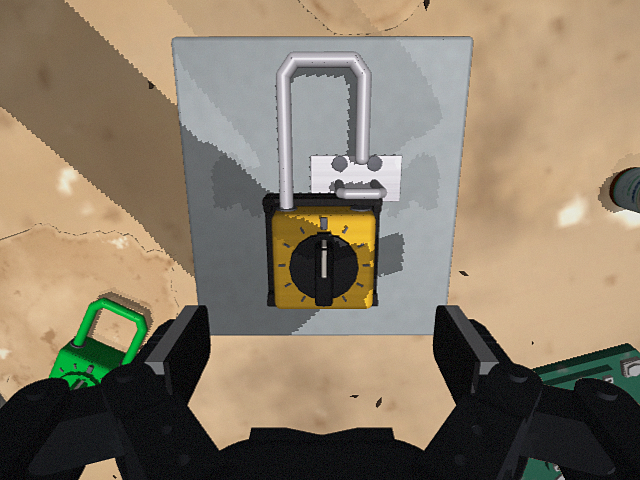

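Run:
```python
from h import *
f=np.load("w11.npz");c={"T":f["T"],"camera_matrix":f["K"]}
def L(uv,z):
    q=onz(c,uv,z)-LOCK;return (np.c_[q@BX,q@BY]*1000).round(1)
print(L([[273,260],[376,260],[324,208],[324,307],[283,265],[366,265]],.1))
print("bow",L([[325,53],[325,66]],.085))
```

```text
[[ -3.7 -28.2]
 [ -3.5  31.6]
 [-34.4   1.4]
 [ 26.5   1.4]
 [ -0.6 -22.5]
 [ -0.4  25.9]]
bow [[-115.7    2.2]
 [-109.3    2.2]]
```

```bash
python3 -m handwheel '20 2 -1 0 -0.009 0 85;30 0 -1 0 0 0 85;25 0 0 0 0 0 85;0 0 0 0 0 0 85;0 0 0 0 0 0 85' 100
python3 - <<'E'
from h import *
delta(LOCK-.010*BX+.0016*BY+[0,0,0.002],BY)
c=cam("wrist");cv2.imwrite("pics/w12.png",c["color"])
E
```

```text
clock: 16.15
position: [0.5459, 0.0487, 0.0972]
ee_rot: [0.112, 0.698, -0.112, 0.699]
ft_force: [-0.7, 0.6, 0.4]
grip_width: 0.993
t 16.15 tcp [0.5459 0.0487 0.0972] axes y [0.313 0.95  0.   ] x [ 0.002 -0.    -1.   ] F [-0.7  0.6  0.4] grip 84.8 q7 0.75
shift mm [25.2 -0.2 -1.2]
turn [-0.002  0.002 -0.   ]
turn [ 3.14e+00 -1.00e-03 -2.00e-03]
```

View pics/w12.png

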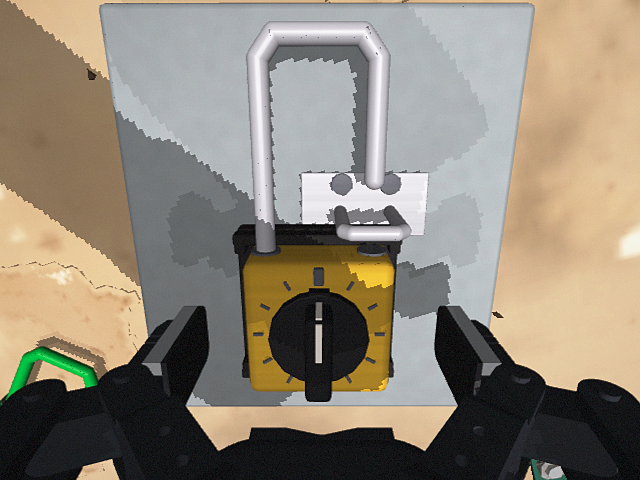

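```bash
python3 -m handwheel '14 0 -1 0 0.002 0 85;8 0 0 0 0 0 85;2 0 0 0 0 0 85;0 0 0 0 0 0 85' 100
python3 -m handwheel '0 0 0 0 0 0 50;0 0 0 0 0 0 50;0 0 0 0 0 0 50;0 0 0 0 0 0 50;0 0 0 0 0 0 50' 100
python3 - <<'E'
from h import *
delta(LOCK-.010*BX+.0016*BY+[0,0,0.002],BY)
c=cam("wrist");cv2.imwrite("pics/w13.png",c["color"])
E
```

```text
clock: 16.6
position: [0.5448, 0.0487, 0.0724]
ee_rot: [0.112, 0.698, -0.111, 0.698]
ft_force: [0.4, -0.0, 0.5]
grip_width: 0.995
clock: 17.1
position: [0.5454, 0.0486, 0.0736]
ee_rot: [0.112, 0.698, -0.112, 0.699]
ft_force: [-2.3, -0.8, 6.0]
grip_width: 0.682
t 17.1 tcp [0.5454 0.0486 0.0736] axes y [0.312 0.95  0.   ] x [ 0.001 -0.    -1.   ] F [-2.3 -0.8  6. ] grip 58.2 q7 0.73
shift mm [ 1.6  0.1 -0.8]
turn [-0.001  0.001 -0.   ]
turn [ 3.14e+00 -0.00e+00 -2.00e-03]
```

View pics/w13.png

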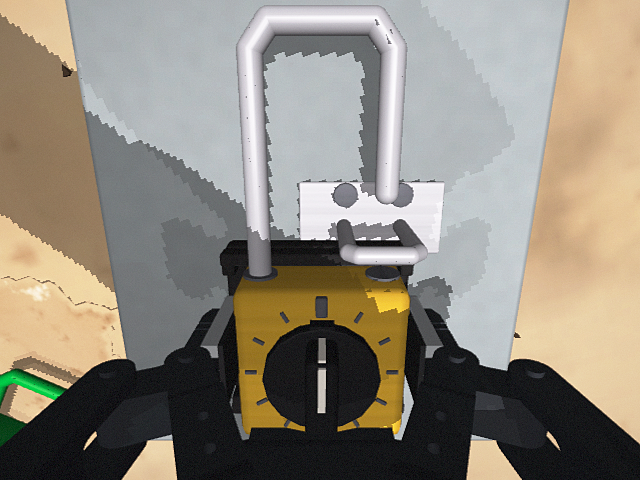

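```bash
python3 -m handwheel '-4 0 0 0 0 0 50;-4 0 0 0 0 0 50;-4 0 0 0 0 0 50;0 0 0 0 0 0 50' 100
python3 - <<'E'
from h import *
delta(LOCK-.010*BX+.0016*BY+[0,0,0.122],BY)
c=cam("wrist");cv2.imwrite("pics/w14.png",c["color"])
E
```

```text
clock: 17.55
position: [0.545, 0.0489, 0.0852]
ee_rot: [0.112, 0.698, -0.111, 0.698]
ft_force: [0.1, -0.0, -3.3]
grip_width: 0.678
t 17.55 tcp [0.545  0.0489 0.0852] axes y [0.311 0.95  0.   ] x [ 0.  0. -1.] F [ 0.1 -0.  -3.3] grip 57.9 q7 0.74
shift mm [-106.8   -0.    -0.3]
turn [-0.001  0.    -0.   ]
turn [ 3.141e+00 -1.000e-03 -0.000e+00]
```

View pics/w14.png

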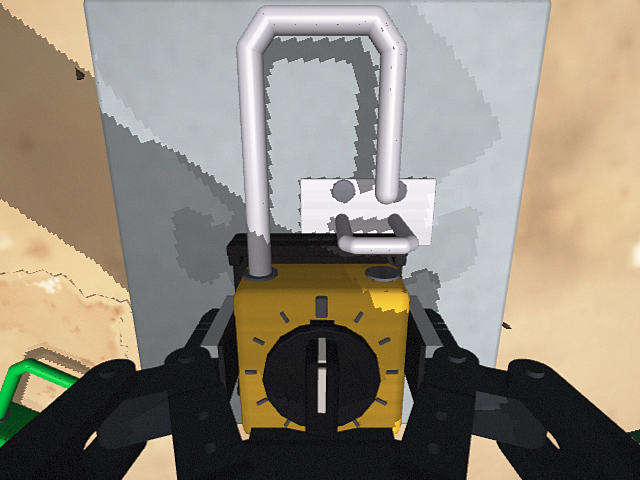

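```bash
python3 -m handwheel '-8 0 0 0 0 0 50;-12 0 0 0 0 0 50;-18 0 0 0 0 0 50;-20 0 0 0 0 0 50;-20 0 0 0 0 0 50;-20 0 0 0 0 0 50;-12 0 0 0 0 0 50;-5 0 0 0 0 0 50' 100
python3 -m handwheel '0 0 0 0 0 0 50;0 0 0 0 0 0 50;0 0 0 0 0 0 50;0 0 0 0 0 0 50;0 0 0 0 0 0 50' 100
python3 - <<'E'
from h import *
delta(LOCK-.010*BX+.0016*BY+[0,0,0.122],BY)
c=cam("wrist");cv2.imwrite("pics/w15.png",c["color"])
c=cam("scene");cv2.imwrite("pics/s15.png",cv2.resize(c["color"][120:420,180:500],None,fx=2,fy=2))
P=cloud(c)
for r in cams.outline_of("scene","lock"):
    q=P[r["region"]];print(r["conf"],np.nanmedian(q,0).round(3))
o=manip.get_obs();print(o["clock"],o["joint_velocities"].round(4))
E
```

```text
clock: 18.4
position: [0.5454, 0.0489, 0.2013]
ee_rot: [0.112, 0.698, -0.111, 0.699]
ft_force: [0.5, 0.5, -4.3]
grip_width: 0.678
clock: 18.9
position: [0.5448, 0.0487, 0.1993]
ee_rot: [0.112, 0.698, -0.111, 0.698]
ft_force: [0.6, 0.3, -2.8]
grip_width: 0.676
t 18.9 tcp [0.5448 0.0487 0.1993] axes y [0.311 0.95  0.   ] x [-0.001  0.    -1.   ] F [ 0.6  0.3 -2.8] grip 57.7 q7 0.83
shift mm [ 7.3  0.2 -0.2]
turn [-0.001 -0.001 -0.   ]
turn [ 3.141e+00 -0.000e+00  1.000e-03]
0.96 [ 0.606 -0.183  0.029]
0.85 [0.531 0.051 0.218]
0.67 [ 0.797 -0.225  0.02 ]
19.05 [ 0.0001 -0.0015  0.0015  0.0004 -0.0008 -0.0012  0.0001]
```

View pics/w15.png

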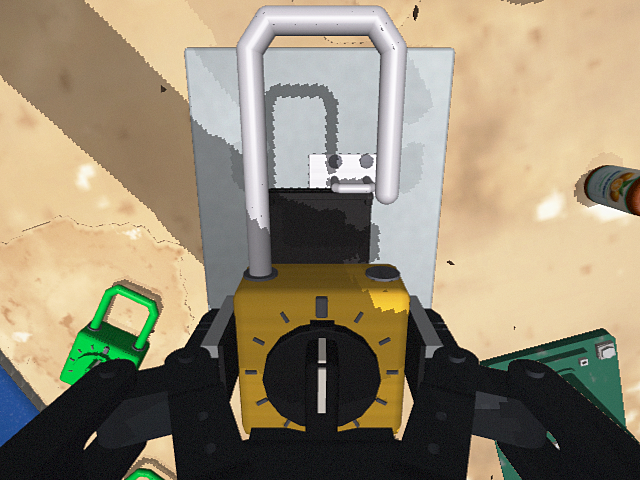

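View pics/s15.png

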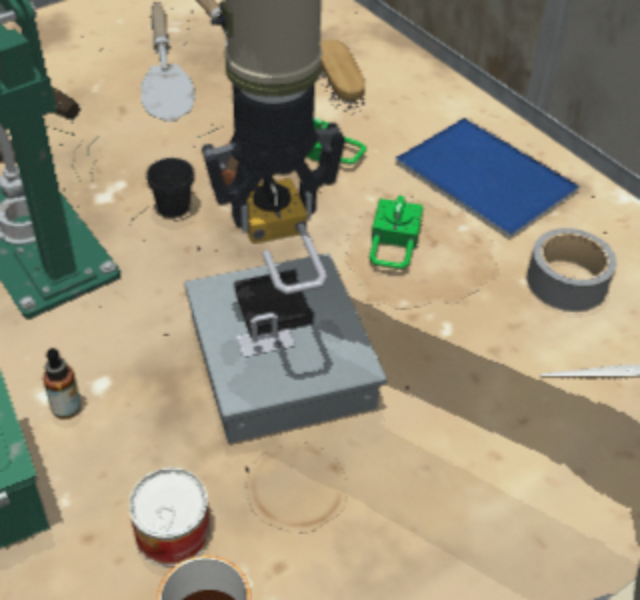

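```bash
python3 -c "
from workcell import hand_in,manip
print(hand_in()); o=manip.get_obs(); print(o['clock'],o['position'],o['grip_width'],o['ft_force'])"
```

```text
the job is handed in; nothing more can be done
None
the job is handed in; nothing more can be done
```

The padlock is unlocked, off the staple, and was held up level and open when I handed the job in, at about 19 s of the 61 s allowed. The hand-in gave no verdict and I could not read the state afterwards, so these are the checks from just before it.

**What I did:**
- **Dial:** gripped the black bar and turned it about 1.16 rad anticlockwise. The wrist picture showed the pointer on the index ridge with the shackle still shut.
- **Shackle:** pulled the bow straight out until the wrist force rose to about 26 N with no further travel. The bow measured about 110 mm in front of the lock's centre, against 112 mm expected when fully open.
- **Lift:** gripped the lock across its sides at 100 N and raised it straight off the staple by about 126 mm.

**Last checks:**
- **Hold:** the gripper stayed at 58 mm opening, about 2 mm under the lock's 60 mm width. The pads had read 1 to 2 mm under on the dial bar and the bow as well. The wrist carried about 3 to 4 N, close to the lock's weight, and the joints were nearly still.
- **Pose:** the tool was level to within about 0.002 rad. The lock and open shackle looked the same relative to the gripper before and after the lift.
- **Surroundings:** the tin, the tape roll and the dropper bottle look untouched in the last scene picture, and so do the green look-alikes. I did not measure their positions again.

**One disagreement:** the dial's starting angle measured about -1.2 rad, not on the expected -1.05 rad click. I turned by the measured amount and confirmed the result by picture.

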